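# Set the digit and strike the numbering press

### The arm

A 7-joint arm with a two-finger parallel gripper is mounted at the origin on a cart in front of the work surface, level with it; the furniture and walls round the work are solid. World frame = base frame: x ahead of the robot, y to its left, z up, the work surface at z = 0. Lengths are in m, angles in rad, forces in N, time in s.
With the tool pointing down it reaches from about 0.4 to 0.925 m from the base axis. Payload 4.1 kg.
Tool frame: the origin (TCP) lies midway between the tips of the shut fingers; the grasp point (between the pads) lies 19 mm behind it; y points along the fingers, x is the direction in which the jaws open and shut, and the axes are right-handed (so a half turn about y gives the same grasp; the last joint's range is limited). The gripper opens to 85 mm and grips with 20 to 120 N. Pads are 22 mm wide; open, the fingers measure 114 mm over their backs; the gripper's body (76 mm by 85 mm) begins 54 mm behind the grasp point. The pads swing forward as they close: fully open they stand 13 mm farther back than shut.
Start: joints at [-1.263, 0.398, 0.045, 1.537, -0.019, 1.207, -0.051], TCP at [0.257, 0.597, 0.231] pointing down, gripper open.
Joint ranges: [-2.82, 2.82], [-0.49, 2.23], [-1.37, 1.46], [0, 2.46], [-1.36, 4.5], [0.23, 2], [-2.94, 2.94]. Speed limits (rad/s): [2.57, 2.57, 3.14, 3.14, 3.14, 3.14, 3.14].

### API

Orientations are given as a unit quaternion [w, x, y, z].
In Python, from cell import bot gives the robot as it stands. The module is installed in compiled form; this text tells all that it offers.
- The arm moves only by the tool drive_tool, never from a script. Its arguments are lists of equal length, an entry for each row: "hand": the gripper command: -1 is shut, 1 is fully open, values between are in proportion; "linear": the shift along the tool's x, y, z in m, a list of three; "turn": the turn about the tool's y in rad. A call has 1 to 10 rows; each row is the pose to reach, as a shift and turn from the pose commanded when the call began, along the tool's axes at that moment; what a row does not reach only later rows make up. A row lasts 1/12 s, in which the tool goes at most 41.7 mm and 7.16 degrees, less where a joint would pass 70% of its speed; a pose out of reach is approached as far as the arm can. A call with a gripper value outside its range is refused whole. The fingers move at their own pace and stop on an object; "force" is the grip in N (left out, the last holds). Time passes only in rows, so rows that repeat a pose let the fingers close. It gives the time, the measured TCP pose, the force and the opening at its end, in the units of the state.
- bot.state(): the state, without advancing time (a new reading comes with each control period).
- bot.get_image(name): name is "scene" or "top" or "wrist"; returns the picture (400x640x3 uint8, blue, green, red); there is no depth.
- bot.camera_info(name): a dict with "fx", "fy", "cx", "cy" (pixels), "camera_from_world" (4x4, takes a point from world to camera coordinates); the wrist camera has in their place "T_tool_cam" (4x4, takes a point from camera to tool coordinates, whose origin is the TCP and whose axes are the tool frame's). Camera axes: x right, y down, z forward; pixel columns grow to the right and rows downward; lengths in m; the calibration is good to about 2 mm. A picture is of the moment at which its call begins: read the wrist's pose just before it. camera_info takes no time and is no camera call.
- bot.sign_off(): hands the job in, once; it reports no verdict.
Trained networks look in the newest picture that a camera, given by its name, has taken for a name from the list of things; names that differ only in an ending like _2 or _b are one class to them, and where a whole thing is asked for, a point or a joint stands for the part that bears it (a point fixed in the world has none). Each returns a list of dicts, best first, with "conf" (0 to 1); they miss things now and then, are a little off and sometimes report something else, mostly with a low value. They report only what shows in the picture. A call takes as long as a camera call. They do not tell look-alikes from the thing itself.
- bot.recognise(label, camera): "pixel" ([column, row] in pixels, amid what is visible of it).
- bot.mark_of(label, camera): "pixel" ([column, row] in pixels: a listed point, or the origin of a listed thing).
The state is a dict: "t": time; "joint_positions": joint angles; "joint_velocities": joint speeds; "joint_efforts": joint torques, N m; "eef_pos": TCP position; "eef_rot": TCP orientation; "force": force on the tool from outside, world axes, zero at the start; "torque": the same for the moment, N m; "finger_gap": opening from 0.0 (shut) to 1.0 (fully open).
Only numpy, scipy, OpenCV 4.12 (cv2) and the standard library are available. Lean on these libraries where they do the work, as an engineer would, in place of code of your own. Each camera call takes 0.05 s, during which the arm holds its last target.

### The job

Number the blank plate that lies loaded in the small bench press: first roll the knurled number wheel by its edge until the digit 4 stands squarely in its window, then press the black spring plunger head down until it is firmly on its stop, hold it there for about a second and let it come all the way up again. Do not ram the plunger, do not let it reach its stop with any other digit set, and leave the cup, the tape and the screwdriver beside the press where they are.

Things in the scene. Friction and masses are not known exactly. Their poses are not given: they have to be found in the camera images.
- press: Grey bench numbering press fixed to the worktop, base 130 x 176 mm. Origin on the worktop under its middle; x points from the window side (towards the robot) to the back, y left, z up. Plunger at y = -45 mm, wheel at y = +45 mm, both at x = 0. Housing 75 mm high, collar round the plunger stem 90 mm; a window frame 30 mm and more in front of the wheel's axle is 91 mm high.
- wheel_top (a point): Highest point of the wheel's rim, mid width, 96 mm up; fixed, does not turn. Wheel black, 76 mm across, 30 mm wide, axle level along the press's y, 38 mm below this point; its upper 21 mm stand free above the housing. About 1 N along the rim turns it: pressing down on it with 4 to 8 N and dragging along the press's x rolls it by friction.
- wheel (a joint): Turn of the number wheel, rad; grows as the top of the wheel moves away from the robot (press +x) and its front rises. White digits 0 to 9 round the rim, 0.628 rad (24 mm of rim) apart; digit n stands squarely in the window at n x 0.628, so 4 at 2.51 (digits seen above the window do not count). It stays where it is left; end stops at 0 and 9.
- plunger: Spring plunger: black head 52 mm across, 14 mm thick, flat top, on an upright 18 mm steel stem. Origin at the middle of the head's top, 136 mm above the worktop when up. Slides straight down against a spring (5 N at first, 0.2 N more per mm). A rigid hidden stop ends the stroke somewhere between 14 and 30 mm: it must be felt, the force rises sharply there. Over 45 N damages it.
- cup: Small sealed sample cup, 68 mm in diameter and 57 mm high, standing loose to the left of the press. Origin at the middle of its underside.
- tape: Loose roll of brown packing tape lying flat behind the press, 96 mm in diameter, 48 mm high. Origin at the middle of its underside.
- driver: Loose screwdriver with a red handle, 29 x 198 x 30 mm, lying to the right of the press. Origin at the middle of its underside.
Things that resemble listed ones, but are neither listed nor needed, are in the scene too. Several things have the shape of the press; the one meant has the colours described above.

How it is judged:
By the outcome, as a careful person would: the job done as asked, in the order asked, and still so for the second after the job is handed in, with the robot touching nothing.
It also fails if it takes over 61 s, if anything falls off the work surface, if the arm or the gripper's body presses on something with over 40 N, if the wrist force passes 120 N, or if a joint passes its speed limit or range.

## Working session

There is one attempt and no reset: what is moved stays moved. The work goes in short steps, Python scripts to look and compute and a tool call to move; the robot and the scene stay as the last step left them, time stands still between calls to the robot, and variables do not carry over. Pictures are saved under pics/ and viewed, and the job is handed in when it is done.

Besides the shell and the picture viewer there is one more tool, called after "Call:" in YAML: its name, and indented under it one key for each argument. drive_tool: Moves the arm, as the interface text tells. Its arguments: {"type":"object","properties":{"hand":{"type":"array","items":{"type":"number"}},"linear":{"type":"array","items":{"type":"array","items":{"type":"number"}}},"turn":{"type":"array","items":{"type":"number"}},"force":{"type":"number"}},"required":["hand","linear","turn"]}

```bash
mkdir -p pics
cat > h.py <<'E'
from cell import bot
import cv2, numpy as np
from scipy.spatial.transform import Rotation as R
def ray(cam,px,st=None):
    c=bot.camera_info(cam)
    d=np.array([(px[0]-c['cx'])/c['fx'],(px[1]-c['cy'])/c['fy'],1.])
    if cam=='wrist':
        q=st['eef_rot'];T=np.eye(4);T[:3,:3]=R.from_quat([q[1],q[2],q[3],q[0]]).as_matrix();T[:3,3]=st['eef_pos']
        M=T@np.array(c['T_tool_cam'])
    else: M=np.linalg.inv(np.array(c['camera_from_world']))
    return M[:3,3],M[:3,:3]@d
def atz(cam,px,z,st=None):
    o,d=ray(cam,px,st); return o+d*(z-o[2])/d[2]
def proj(cam,p,st=None):
    c=bot.camera_info(cam)
    if cam=='wrist':
        q=st['eef_rot'];T=np.eye(4);T[:3,:3]=R.from_quat([q[1],q[2],q[3],q[0]]).as_matrix();T[:3,3]=st['eef_pos']
        W=np.linalg.inv(T@np.array(c['T_tool_cam']))
    else: W=np.array(c['camera_from_world'])
    v=W@np.append(p,1); return np.array([v[0]/v[2]*c['fx']+c['cx'],v[1]/v[2]*c['fy']+c['cy']])
E
python3 - <<'E'
from h import *
np.set_printoptions(precision=4,suppress=True)
s=bot.state();print(s)
Z={'press':0,'wheel_top':.096,'plunger':.136,'cup':0,'tape':0,'driver':0}
for c in ['scene','top']:
    cv2.imwrite(f'pics/{c}0.png',bot.get_image(c))
    for l in Z:
        for m in bot.mark_of(l,c)[:4]: print(c,l,np.round(m['pixel']),round(m['conf'],2),atz(c,m['pixel'],Z[l]))
print(bot.camera_info('wrist'))
E
```

```text
{'t': 0.0, 'joint_positions': array([-1.263 ,  0.3992,  0.045 ,  1.5379, -0.0187,  1.2069, -0.0507]), 'joint_velocities': array([-0.0005,  0.0004,  0.0005, -0.0005,  0.0003, -0.0001, -0.0006]), 'joint_efforts': array([ -0.0004, -47.5111,   1.3644, -25.4227,   0.0115,   0.0095,
        -0.    ]), 'eef_pos': array([0.2569, 0.5964, 0.2303]), 'eef_rot': array([-0.5903,  0.5911,  0.3882, -0.3893]), 'force': array([ 0.4366, -0.862 ,  0.2471]), 'torque': array([-0.0598, -0.0258,  0.053 ]), 'finger_gap': 0.9992863580899211}
scene press [346. 280.] 0.92 [ 0.521  -0.1107  0.    ]
scene press [223. 223.] 0.91 [0.5092 0.2611 0.    ]
scene wheel_top [330. 239.] 0.82 [ 0.5235 -0.0643  0.096 ]
scene wheel_top [205. 183.] 0.69 [0.5179 0.3176 0.096 ]
scene plunger [368. 240.] 0.77 [ 0.5256 -0.1547  0.136 ]
scene plunger [233. 183.] 0.52 [0.5196 0.2158 0.136 ]
scene cup [273. 262.] 0.58 [0.4725 0.0592 0.    ]
scene driver [416. 308.] 0.7 [ 0.5395 -0.271   0.    ]
top press [371. 250.] 0.97 [ 0.518  -0.1098  0.    ]
top press [233. 232.] 0.67 [0.512  0.2646 0.    ]
top wheel_top [355. 248.] 0.85 [ 0.5062 -0.061   0.096 ]
top wheel_top [431. 248.] 0.65 [ 0.5306 -0.2453  0.096 ]
top wheel_top [205. 224.] 0.55 [0.5114 0.3147 0.096 ]
top plunger [241. 225.] 0.6 [0.5171 0.2177 0.136 ]
top cup [303. 256.] 0.87 [0.4739 0.0671 0.    ]
top tape [383. 193.] 0.74 [ 0.6769 -0.124   0.    ]
top driver [431. 248.] 0.58 [ 0.5441 -0.2675  0.    ]
{'fx': 305.23481115923187, 'fy': 305.23481115923187, 'cx': 318.67962369515163, 'cy': 201.18398564435634, 'T_tool_cam': array([[ 1.    ,  0.0003,  0.    ,  0.0001],
       [ 0.0001, -0.327 ,  0.945 , -0.1432],
       [ 0.0003, -0.945 , -0.327 ,  0.0852],
       [ 0.    ,  0.    ,  0.    ,  1.    ]])}
```

View pics/scene0.png

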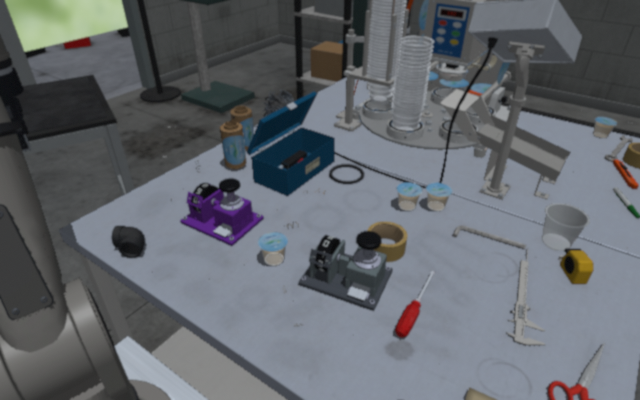

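View pics/top0.png

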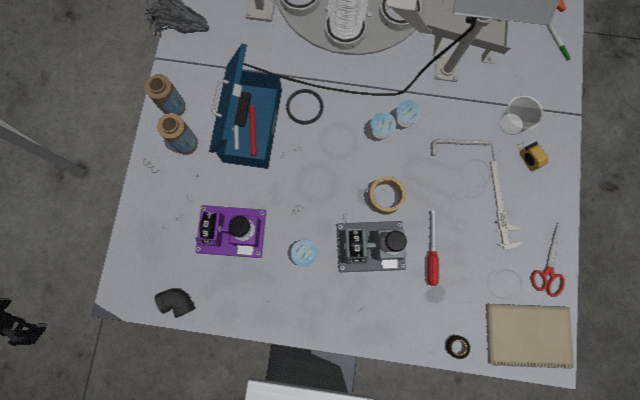

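Run:
```python
import cv2
import numpy as np
a=cv2.imread('pics/scene0.png')[200:330,270:450];b=cv2.imread('pics/top0.png')[180:310,290:470]
cv2.imwrite('pics/c0.png',np.hstack([cv2.resize(x,None,fx=2.2,fy=2.2,interpolation=cv2.INTER_CUBIC) for x in(a,b)]))
```

```text
(no output)
```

View pics/c0.png

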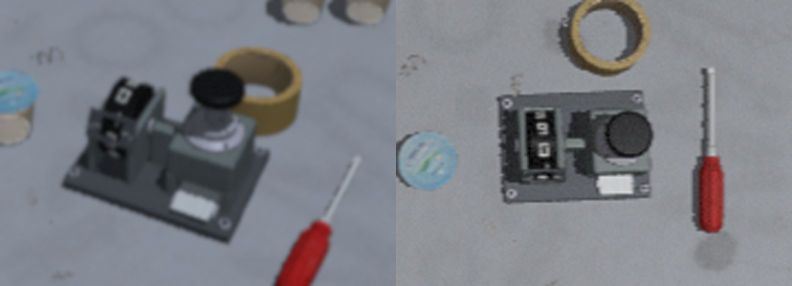

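The candidates are the grey press (scene 346,280; top 371,250) and a purple look-alike (scene 223,223; top 233,232). The crop confirms the grey one: black head, black wheel, with the cup to its left, the tape behind and the driver to its right.

Run:
```python
from h import *
np.set_printoptions(precision=4,suppress=True)
s=bot.state();q=s['eef_rot'];print(R.from_quat([q[1],q[2],q[3],q[0]]).as_matrix())
c=[atz('top',p,0.006) for p in [(336.4,224),(403,222),(338.6,272),(405.9,269)]]
print(np.array(c)); print('centre',np.mean(c,0))
yv=(c[0]-c[1]+c[2]-c[3]);print('yaw', np.degrees(np.arctan2(-yv[0],yv[1])))
xv=(c[0]-c[2]+c[1]-c[3]);print('yaw', np.degrees(np.arctan2(xv[1],xv[0])))
```

```text
[[ 0.3956  0.0001 -0.9184]
 [ 0.9184  0.0002  0.3956]
 [ 0.0002 -1.      0.    ]]
[[ 0.5723 -0.0092  0.006 ]
 [ 0.6031 -0.1861  0.006 ]
 [ 0.4466 -0.0319  0.006 ]
 [ 0.4794 -0.2065  0.006 ]]
centre [ 0.5254 -0.1084  0.006 ]
yaw 10.273121917713606
yaw 9.80712517624337
```

Call:
drive_tool:
  hand: [-1, -1, -1, -1, -1, -1, -1, -1, -1, -1]
  linear:
    - [-0.02, 0, -0.016]
    - [-0.05, 0, -0.04]
    - [-0.08, 0, -0.065]
    - [-0.11, 0, -0.09]
    - [-0.14, 0, -0.115]
    - [-0.17, 0, -0.14]
    - [-0.2, 0, -0.163]
    - [-0.23, 0, -0.188]
    - [-0.26, 0, -0.212]
    - [-0.28, 0, -0.228]
  turn: [-0.04, -0.1, -0.16, -0.22, -0.28, -0.34, -0.4, -0.46, -0.52, -0.58]

```text
t: 1.53
eef_pos: [0.3566, 0.2457, 0.2315]
eef_rot: [0.455, -0.455, -0.541, 0.541]
force: [0.2, -0.4, -0.4]
finger_gap: -0.002
```

Call:
drive_tool:
  hand: [-1, -1, -1, -1, -1, -1, -1, -1, -1]
  linear:
    - [-0.02, 0, -0.003]
    - [-0.055, 0.01, -0.006]
    - [-0.09, 0.02, -0.01]
    - [-0.125, 0.035, -0.014]
    - [-0.16, 0.05, -0.017]
    - [-0.195, 0.065, -0.02]
    - [-0.23, 0.075, -0.024]
    - [-0.255, 0.08, -0.027]
    - [-0.265, 0.08, -0.027]
  turn: [0, 0, 0, 0, 0, 0, 0, 0, 0]

```text
t: 2.28
eef_pos: [0.428, -0.0109, 0.1506]
eef_rot: [0.456, -0.457, -0.539, 0.541]
force: [-0.0, 1.7, 0.1]
finger_gap: 0.003
```

Run:
```python
from h import *
np.set_printoptions(precision=4,suppress=True)
s=bot.state();print(s['eef_pos'],s['force'])
im=bot.get_image('wrist');cv2.imwrite('pics/w1.png',im)
for l,z in [('press',0),('wheel_top',.096),('plunger',.136)]:
    for m in bot.mark_of(l,'wrist')[:3]: print(l,np.round(m['pixel']),round(m['conf'],2),atz('wrist',m['pixel'],z,s))
```

```text
[ 0.428  -0.0109  0.1506] [-0.0323  1.7071  0.0848]
press [216. 259.] 0.83 [ 0.5291 -0.1068  0.    ]
press [551. 294.] 0.77 [0.5098 0.2704 0.    ]
wheel_top [235. 314.] 0.72 [ 0.5147 -0.0622  0.096 ]
plunger [ 84. 356.] 0.87 [ 0.5316 -0.1512  0.136 ]
```

View pics/w1.png

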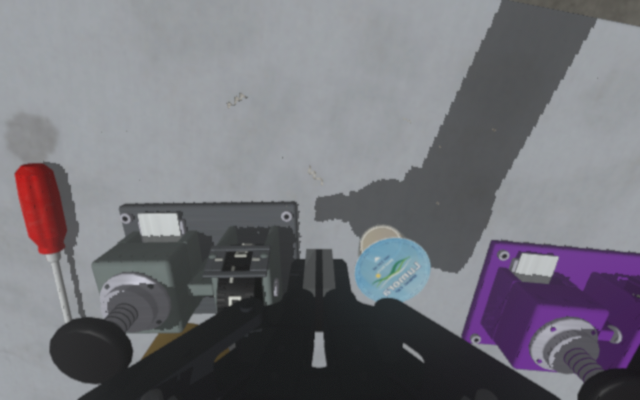

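Run:
```python
import cv2
a=cv2.imread('pics/w1.png')[200:350,180:310];a=cv2.rotate(a,cv2.ROTATE_180)
b=cv2.imread('pics/scene0.png')[225:290,295:350]
cv2.imwrite('pics/c1.png',cv2.resize(a,None,fx=4,fy=4,interpolation=cv2.INTER_CUBIC))
cv2.imwrite('pics/c2.png',cv2.resize(b,None,fx=8,fy=8,interpolation=cv2.INTER_CUBIC))
```

```text
(no output)
```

View pics/c1.png

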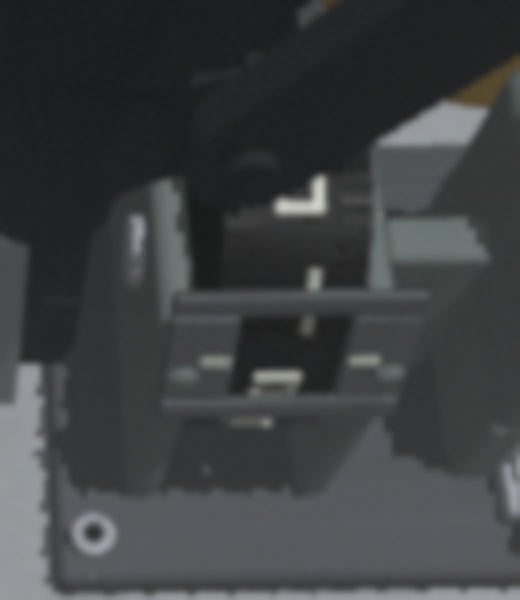

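View pics/c2.png

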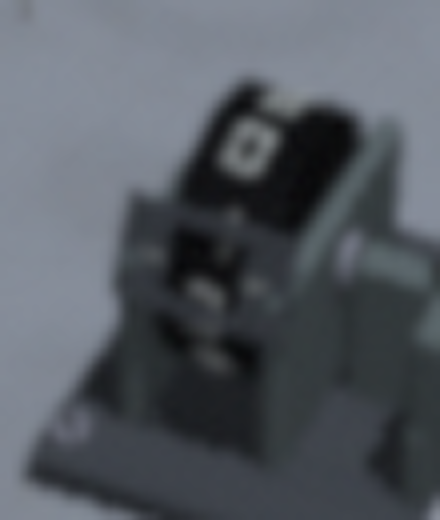

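Call:
drive_tool:
  hand: [-1, -1, -1, -1]
  linear:
    - [0.03, 0.01, 0]
    - [0.06, 0.03, 0]
    - [0.07, 0.05, 0]
    - [0.07, 0.05, 0]
  turn: [0, 0, 0, 0]

```text
t: 2.82
eef_pos: [0.4127, 0.0661, 0.0989]
eef_rot: [0.454, -0.451, -0.542, 0.545]
force: [-0.6, -0.3, 0.2]
finger_gap: 0.002
```

```bash
cat > look.py <<'E'
from h import *
import sys
np.set_printoptions(precision=4,suppress=True)
n=sys.argv[1]
s=bot.state();print(s['t'],s['eef_pos'],s['force'])
im=bot.get_image('wrist');cv2.imwrite(f'pics/{n}.png',im)
for l,z in [('press',0),('wheel_top',.096),('plunger',.136)]:
    for m in bot.mark_of(l,'wrist')[:1]: print(l,np.round(m['pixel']),round(m['conf'],2),atz('wrist',m['pixel'],z,s))
p=proj('wrist',[0.482,-0.07,.07],s);print(p)
x,y=p.astype(int);x0=max(x-65,0);y0=max(min(y-65,260),0)
a=cv2.rotate(im[y0:y0+140,x0:x0+150],cv2.ROTATE_180)
cv2.imwrite(f'pics/{n}c.png',cv2.resize(a,None,fx=4,fy=4,interpolation=cv2.INTER_CUBIC))
E
python3 look.py w2
```

```text
2.8167 [0.4127 0.0661 0.0989] [-0.6454 -0.2943  0.1714]
press [503. 331.] 0.83 [0.5106 0.2687 0.    ]
wheel_top [ 86. 372.] 0.92 [ 0.5158 -0.0622  0.096 ]
[ 99.1969 298.9006]
```

View pics/w2c.png

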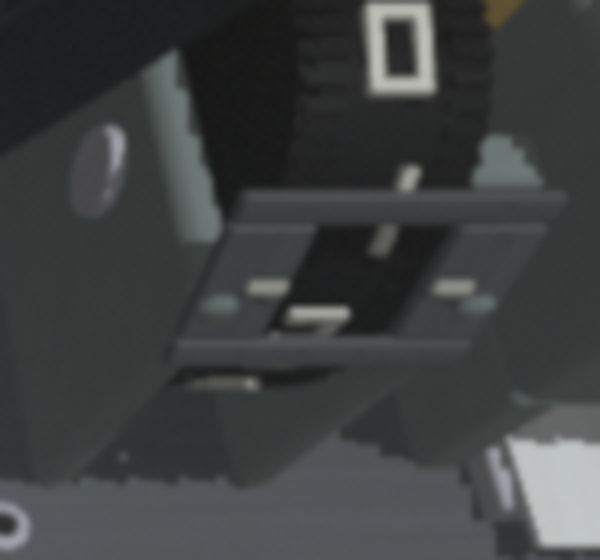

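View pics/w2.png

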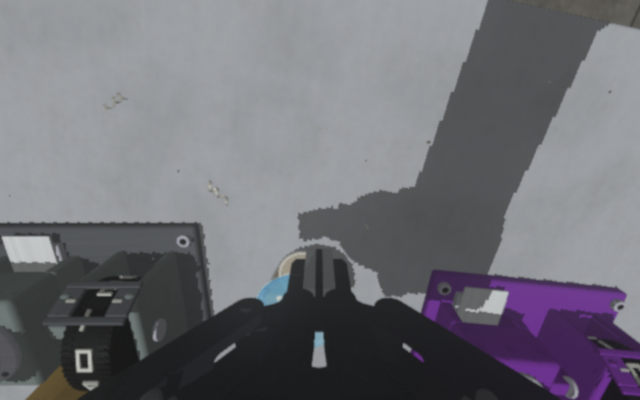

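```bash
cat > rim.py <<'E'
from h import *
np.set_printoptions(precision=1,suppress=True)
xh=np.array([np.cos(.175),np.sin(.175),0]);W=np.array([.5155,-.063,.058])
def rim(phi,r=.038): a=np.radians(phi);return W-xh*r*np.cos(a)+np.array([0,0,r*np.sin(a)])
if __name__=='__main__':
    s=bot.state()
    for phi in range(-20,121,10):
        p=proj('wrist',rim(phi),s); print(phi,p,'crop',(184-p[0])*4,(373-p[1])*4)
    for x in (-.03,-.04,-.05):
      for z in (.05,.058,.07,.091): 
        p=proj('wrist',W+xh*x+[0,0,z-.058],s);print(x,z,(184-p[0])*4,(373-p[1])*4)
E
python3 rim.py
```

```text
-20 [132.1 270.5] crop 207.51367270811068 409.98854348812006
-10 [126.6 273.2] crop 229.54740566291457 399.1525852539994
0 [120.9 277.6] crop 252.23766898887118 381.50745460679786
10 [115.3 283.7] crop 274.8331734119348 357.0688155161265
20 [109.9 291.5] crop 296.4554130099053 326.18554906943496
30 [105.  300.6] crop 316.1355377862319 289.6073948012395
40 [100.8 310.9] crop 332.87755170876915 248.51999224357132
50 [ 97.6 321.9] crop 345.7449083026602 204.5276031519552
60 [ 95.5 333.1] crop 353.95998691864816 159.57036945048912
70 [ 94.8 344.1] crop 356.9989979513075 115.77685282797074
80 [ 95.3 354.2] crop 354.6619085928414 75.27060625688318
90 [ 97.2 363. ] crop 347.100475684235 39.96502952576748
100 [100.3 370.2] crop 334.79719953836013 11.386669147796965
110 [104.4 375.4] crop 318.5005765944479 -9.439947532227052
120 [109.2 378.5] crop 299.13246877684855 -22.030191946012565
-0.03 0.05 216.767379700795 368.7701730557419
-0.03 0.058 242.69736852880044 343.22186144413763
-0.03 0.07 285.1142939109983 301.4292932151775
-0.03 0.091 371.5996222569646 216.21698814745287
-0.04 0.05 227.94546779687323 415.5295981619597
-0.04 0.058 254.6589534387283 391.22416235266996
-0.04 0.07 298.4156676596597 351.4118359875938
-0.04 0.091 387.85692826334605 270.0331328318075
-0.05 0.05 239.45640420667974 463.681371911676
-0.05 0.058 266.98932999002864 440.70643832094447
-0.05 0.07 312.1501467039162 403.0218575731815
-0.05 0.091 404.70121320180726 325.79233887719215
```

```bash
python3 - <<'E'
from rim import *
s=bot.state();print(s['eef_pos']*1000,s['eef_rot']*1000)
s={'eef_pos':[.4127,.0661,.0989],'eef_rot':[0.454, -0.451, -0.542, 0.545]}
for phi in range(-20,121,10):
    p=proj('wrist',rim(phi),s); print(phi,'crop',(184-p[0])*4,(373-p[1])*4)
for x in (-.03,-.04,-.05):
  for z in (.05,.058,.07,.091): 
    p=proj('wrist',W+xh*x+[0,0,z-.058],s);print(x,z,(184-p[0])*4,(373-p[1])*4)
E
python3 look.py w3
```

```text
[416.9  62.1 102.3] [-454.5  455.3  541.9 -540.7]
-20 crop 244.04634359693466 387.0876268012953
-10 crop 267.3619408010409 375.7154155637895
0 crop 291.4830700055237 357.41130767292066
10 crop 315.6231500390202 332.1928132719163
20 crop 338.854225599571 300.417633408244
30 crop 360.14380983863066 262.85414823615565
40 crop 378.4204508013863 220.71874488803883
50 crop 392.66558033513934 175.65928601984274
60 crop 402.0209222754255 129.67062302145246
70 crop 405.8928722152434 84.9424370143347
80 crop 404.0314971908507 43.658610078601214
90 crop 396.56505367245995 7.783840969452285
100 crop 383.9812124157113 -21.120277987597547
110 crop 367.0599485231853 -42.014770551918446
120 crop 346.7748200209703 -54.42169161687366
-0.03 0.05 254.34987053414443 345.11162708260645
-0.03 0.058 281.9874544789916 318.71014686023545
-0.03 0.07 327.2605317747875 275.4619288822787
-0.03 0.091 419.81171763810926 187.0501376054567
-0.04 0.05 265.44667564164627 392.3566459367162
-0.04 0.058 293.8926462201375 367.2319871551126
-0.04 0.07 340.5522833932297 326.02026405315064
-0.04 0.091 436.1796448968389 241.55821972481021
-0.05 0.05 276.8703150271183 440.9931726595571
-0.05 0.058 306.16109194631997 417.23433714959356
-0.05 0.07 354.2727214783007 378.20921004832894
-0.05 0.091 453.133988051453 298.0191701153699
3.0167 [0.4169 0.0621 0.1023] [-0.0663 -0.4705  0.2896]
press [118. 282.] 0.67 [ 0.5286 -0.1085  0.    ]
wheel_top [ 98. 363.] 0.8 [ 0.5157 -0.0625  0.096 ]
[109.774  292.4377]
```

View pics/w3c.png

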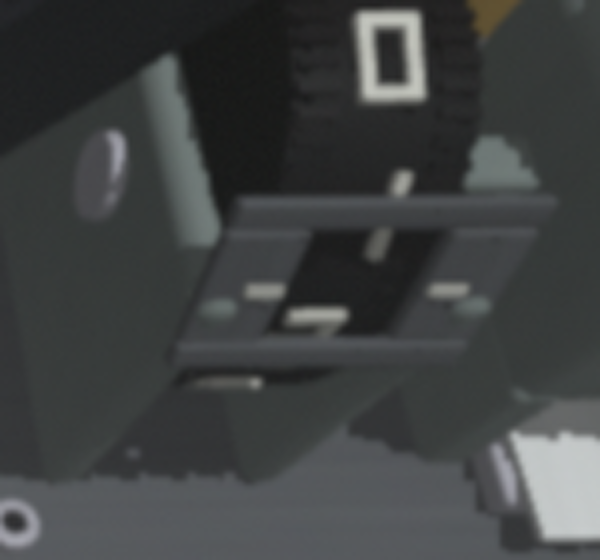

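Run:
```python
from rim import *
np.set_printoptions(precision=4,suppress=True)
s3=bot.state()
s3['eef_pos']=np.array([.4169,.0621,.1023])
s1={'eef_pos':[.428,-.0109,.1506],'eef_rot':[0.456, -0.457, -0.539, 0.541]}
P=[]
for a,b in [((256.25,260),(128,294.5)),((218.75,260),(82,294.5))]:
    o1,d1=ray('wrist',a,s1);o2,d2=ray('wrist',b,s3)
    d1/=np.linalg.norm(d1);d2/=np.linalg.norm(d2)
    t=np.linalg.lstsq(np.c_[d1,-d2],o2-o1,rcond=None)[0]
    p1=o1+t[0]*d1;p2=o2+t[1]*d2;print(p1,p2);P.append((p1+p2)/2)
m=np.mean(P,0)-W;print('mid',m, 'x',m@xh,'z',m[2],'alpha',np.degrees(np.arctan2(m[2],-m@xh)))
```

```text
[ 0.4758 -0.0535  0.0771] [ 0.4755 -0.0537  0.077 ]
[ 0.4811 -0.0834  0.0768] [ 0.4809 -0.0835  0.0766]
mid [-0.0372 -0.0055  0.0189] x -0.037572107298747597 z 0.018871916090749917 alpha 26.669704495663716
```

Call:
drive_tool:
  hand: [-1, -1, -1, -1, -1, -1, -1, -1, -1]
  linear:
    - [0, -0.015, 0]
    - [-0.03, -0.025, -0.014]
    - [-0.065, -0.025, -0.03]
    - [-0.1, -0.025, -0.047]
    - [-0.13, -0.025, -0.061]
    - [-0.14, -0.025, -0.066]
    - [-0.14, -0.018, -0.066]
    - [-0.14, -0.01, -0.066]
    - [-0.14, -0.01, -0.066]
  turn: [0, 0, 0, 0, 0, 0, 0, 0, 0]

```text
t: 3.97
eef_pos: [0.5026, -0.0624, 0.1091]
eef_rot: [0.456, -0.453, -0.541, 0.543]
force: [-0.3, 1.1, -1.4]
finger_gap: -0.003
```

Run:
```python
from h import *
s=bot.state();print(s['t'],s['eef_pos'],s['force'])
im=bot.get_image('scene');cv2.imwrite('pics/s4.png',cv2.resize(im[190:320,260:420],None,fx=4,fy=4,interpolation=cv2.INTER_CUBIC))
```

```text
3.9667 [ 0.50259148 -0.06243624  0.10913242] [-0.25285444  1.05025947 -1.39979979]
```

View pics/s4.png

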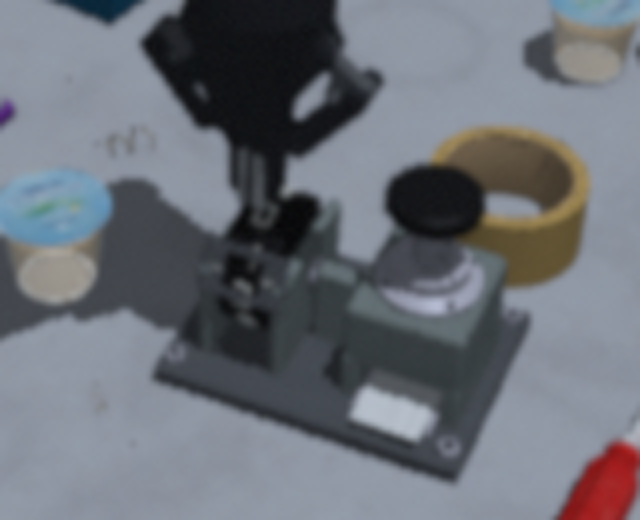

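Call:
drive_tool:
  hand: [-1, -1, -1, -1, -1, -1]
  linear:
    - [0, 0, 0]
    - [0, 0.004, 0]
    - [0, 0.008, 0]
    - [0, 0.011, 0]
    - [0, 0.011, 0]
    - [0, 0.011, 0]
  turn: [0, 0, 0, 0, 0, 0]

```text
t: 4.52
eef_pos: [0.505, -0.0642, 0.1001]
eef_rot: [0.455, -0.455, -0.541, 0.541]
force: [0.5, -0.7, 0.3]
finger_gap: 0.001
```

Call:
drive_tool:
  hand: [-1, -1, -1, -1, -1, -1]
  linear:
    - [0, 0.001, 0]
    - [0, 0.002, 0]
    - [0, 0.003, 0]
    - [0, 0.004, 0]
    - [0, 0.005, 0]
    - [0, 0.005, 0]
  turn: [0, 0, 0, 0, 0, 0]

```text
t: 5.02
eef_pos: [0.5053, -0.0643, 0.0957]
eef_rot: [-0.455, 0.455, 0.542, -0.541]
force: [-1.4, 0.0, 3.1]
finger_gap: 0.003
```

Call:
drive_tool:
  hand: [-1, -1, -1]
  linear:
    - [0, 0.0005, 0]
    - [0, 0.0008, 0]
    - [0, 0.0008, 0]
  turn: [0, 0, 0]

```text
t: 5.27
eef_pos: [0.506, -0.0643, 0.0956]
eef_rot: [-0.455, 0.455, 0.542, -0.541]
force: [-1.7, 1.1, 8.4]
finger_gap: 0.002
```

Call:
drive_tool:
  hand: [-1, -1, -1, -1, -1, -1, -1, -1, -1]
  linear:
    - [0, -0.0002, -0.002]
    - [0, -0.0002, -0.005]
    - [0, -0.0002, -0.008]
    - [0, -0.0002, -0.011]
    - [0, -0.0002, -0.014]
    - [0, -0.0002, -0.017]
    - [0, -0.0002, -0.019]
    - [0, -0.0002, -0.02]
    - [0, -0.0002, -0.02]
  turn: [0, 0, 0, 0, 0, 0, 0, 0, 0]

```text
t: 6.02
eef_pos: [0.5265, -0.0605, 0.0959]
eef_rot: [-0.454, 0.455, 0.542, -0.541]
force: [0.1, 1.2, 6.5]
finger_gap: -0.0
```

Run:
```python
from h import *
s=bot.state();print(s['t'],s['eef_pos'],s['force'])
im=bot.get_image('scene');cv2.imwrite('pics/s5.png',cv2.resize(im[225:290,295:350],None,fx=8,fy=8,interpolation=cv2.INTER_CUBIC))
```

```text
6.0167 [ 0.52652589 -0.06046732  0.09585677] [0.10247018 1.24520896 6.54337898]
```

View pics/s5.png

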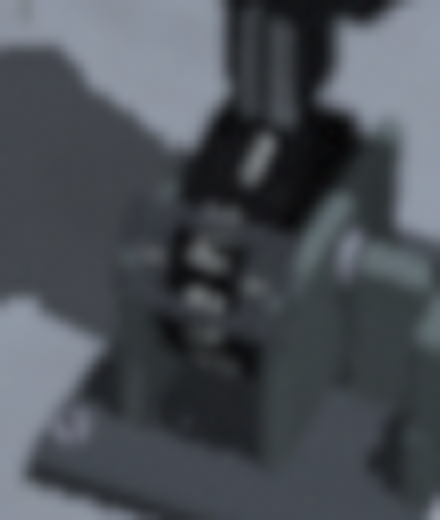

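Call:
drive_tool:
  hand: [-1, -1, -1, -1, -1, -1, -1, -1, -1, -1]
  linear:
    - [0, -0.004, 0]
    - [0, -0.006, 0]
    - [0, -0.006, 0.01]
    - [0, -0.006, 0.02]
    - [0, -0.006, 0.021]
    - [0, -0.004, 0.021]
    - [0, -0.002, 0.021]
    - [0, -0.001, 0.021]
    - [0, -0.0003, 0.021]
    - [0, -0.0003, 0.021]
  turn: [0, 0, 0, 0, 0, 0, 0, 0, 0, 0]

```text
t: 6.9
eef_pos: [0.5047, -0.0643, 0.0955]
eef_rot: [-0.455, 0.455, 0.542, -0.541]
force: [-1.8, 0.8, 5.5]
finger_gap: 0.003
```

Call:
drive_tool:
  hand: [-1, -1, -1, -1, -1, -1, -1, -1, -1]
  linear:
    - [0, 0, -0.002]
    - [0, 0, -0.005]
    - [0, 0, -0.008]
    - [0, 0, -0.011]
    - [0, 0, -0.014]
    - [0, 0, -0.017]
    - [0, 0, -0.02]
    - [0, 0, -0.021]
    - [0, 0, -0.021]
  turn: [0, 0, 0, 0, 0, 0, 0, 0, 0]

```text
t: 7.65
eef_pos: [0.5267, -0.0603, 0.0959]
eef_rot: [-0.454, 0.455, 0.542, -0.541]
force: [0.1, 2.0, 5.5]
finger_gap: 0.003
```

Call:
drive_tool:
  hand: [-1, -1, -1, -1, -1, -1, -1, -1, -1, -1]
  linear:
    - [0, -0.004, 0]
    - [0, -0.006, 0]
    - [0, -0.006, 0.01]
    - [0, -0.006, 0.02]
    - [0, -0.006, 0.021]
    - [0, -0.004, 0.021]
    - [0, -0.002, 0.021]
    - [0, -0.001, 0.021]
    - [0, -0.0001, 0.021]
    - [0, -0.0001, 0.021]
  turn: [0, 0, 0, 0, 0, 0, 0, 0, 0, 0]

```text
t: 8.48
eef_pos: [0.5046, -0.0643, 0.0955]
eef_rot: [-0.455, 0.455, 0.542, -0.541]
force: [-1.8, 1.1, 4.4]
finger_gap: -0.001
```

Run:
```python
from h import *
s=bot.state();print(s['t'],s['eef_pos'],s['force'])
im=bot.get_image('scene');cv2.imwrite('pics/s6.png',cv2.resize(im[225:290,295:350],None,fx=8,fy=8,interpolation=cv2.INTER_CUBIC))
```

```text
8.4833 [ 0.50455528 -0.06433134  0.09553469] [-1.82865418  1.07887748  4.43819599]
```

View pics/s6.png

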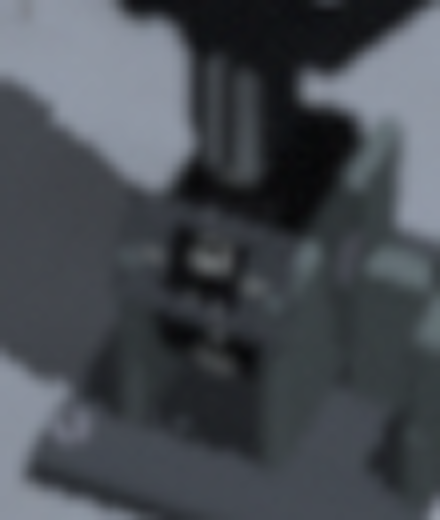

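Call:
drive_tool:
  hand: [-1, -1, -1, -1, -1, -1, -1, -1, -1]
  linear:
    - [0, 0, -0.002]
    - [0, 0, -0.005]
    - [0, 0, -0.008]
    - [0, 0, -0.011]
    - [0, 0, -0.014]
    - [0, 0, -0.016]
    - [0, 0, -0.017]
    - [0, 0, -0.017]
    - [0, 0, -0.017]
  turn: [0, 0, 0, 0, 0, 0, 0, 0, 0]

```text
t: 9.28
eef_pos: [0.5225, -0.061, 0.096]
eef_rot: [-0.454, 0.455, 0.542, -0.541]
force: [-0.9, 1.5, 5.3]
finger_gap: 0.001
```

Call:
drive_tool:
  hand: [-1, -1, -1, -1, -1, -1, -1, -1, -1, -1]
  linear:
    - [0, -0.006, 0]
    - [0, -0.02, 0]
    - [0.03, -0.03, 0.02]
    - [0.065, -0.03, 0.036]
    - [0.1, -0.03, 0.055]
    - [0.13, -0.025, 0.07]
    - [0.143, -0.015, 0.082]
    - [0.143, -0.007, 0.082]
    - [0.143, -0.007, 0.082]
    - [0.143, -0.007, 0.082]
  turn: [0, 0, 0, 0, 0, 0, 0, 0, 0, 0]

```text
t: 10.12
eef_pos: [0.4161, 0.0644, 0.1021]
eef_rot: [0.455, -0.455, -0.541, 0.541]
force: [-0.4, 0.3, 0.3]
finger_gap: 0.002
```

Call:
drive_tool:
  hand: [-1, -1, -1]
  linear:
    - [0, 0, 0]
    - [0, 0, 0]
    - [0, 0, 0]
  turn: [0, 0, 0]

```text
t: 10.37
eef_pos: [0.4165, 0.0645, 0.1025]
eef_rot: [-0.455, 0.456, 0.541, -0.541]
force: [0.1, -0.4, 0.2]
finger_gap: 0.002
```

```bash
python3 look.py w7
```

```text
10.3667 [0.4165 0.0645 0.1025] [ 0.0947 -0.4082  0.1532]
press [121. 283.] 0.95 [ 0.528  -0.1043  0.    ]
wheel_top [ 95. 365.] 0.56 [ 0.5167 -0.0625  0.096 ]
[106.5427 292.5865]
```

View pics/w7c.png

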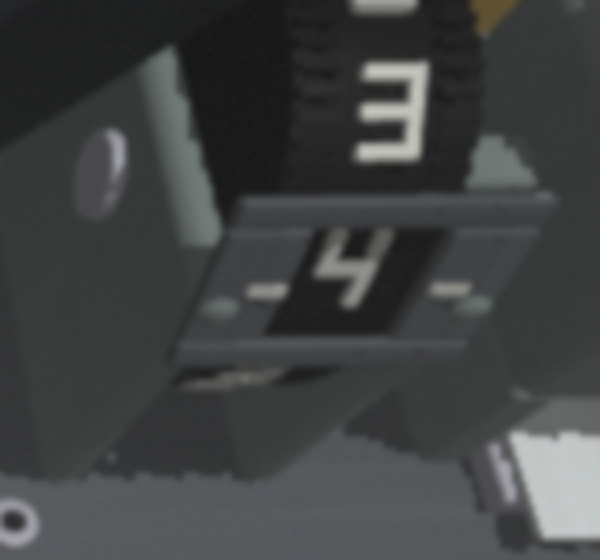

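Run:
```python
from rim import *
s=bot.state();print(s['eef_pos'])
s['eef_pos']=np.array([.4165,.0645,.1025]);W[:]=[.516,-.0625,.058]
x0,y0=41,227
f=lambda phi:(lambda p:((x0+150-p[0])*4,(y0+140-p[1])*4))(proj('wrist',rim(phi),s))
for phi in range(0,115,5): print(phi,np.array(f(phi)))
```

```text
[0.4 0.1 0.1]
0 [290.5 354.7]
5 [302.  343.4]
10 [313.3 330.3]
15 [324.5 315.6]
20 [335.2 299.4]
25 [345.5 281.8]
30 [355.2 262.9]
35 [364.1 242.8]
40 [372.1 221.8]
45 [379.2 200.1]
50 [385.2 177.9]
55 [390.  155.4]
60 [393.5 133. ]
65 [395.8 110.8]
70 [396.6  89.2]
75 [396.2  68.4]
80 [394.3  48.7]
85 [391.2  30.3]
90 [386.7  13.5]
95 [381.1  -1.7]
100 [374.3 -15.1]
105 [366.5 -26.5]
110 [357.8 -35.9]
```

Call:
drive_tool:
  hand: [-1, -1, -1, -1, -1, -1]
  linear:
    - [0, 0.012, 0]
    - [0, 0.028, 0]
    - [0, 0.04, 0]
    - [0, 0.04, 0]
    - [0, 0.04, 0]
    - [0, 0.04, 0]
  turn: [0, 0, 0, 0, 0, 0]

```text
t: 11.07
eef_pos: [0.416, 0.0652, 0.0626]
eef_rot: [-0.455, 0.455, 0.542, -0.541]
force: [0.5, 0.7, 0.6]
finger_gap: -0.001
```

```bash
python3 look.py w8; python3 -c "
from h import *
print(bot.state()['eef_rot'])"
```

```text
11.0667 [0.416  0.0652 0.0626] [0.4981 0.6683 0.608 ]
press [ 86. 310.] 0.95 [ 0.5271 -0.1073  0.    ]
[ 57.8645 336.576 ]
[-0.45463441  0.45506424  0.54191859 -0.54087737]
```

View pics/w8c.png

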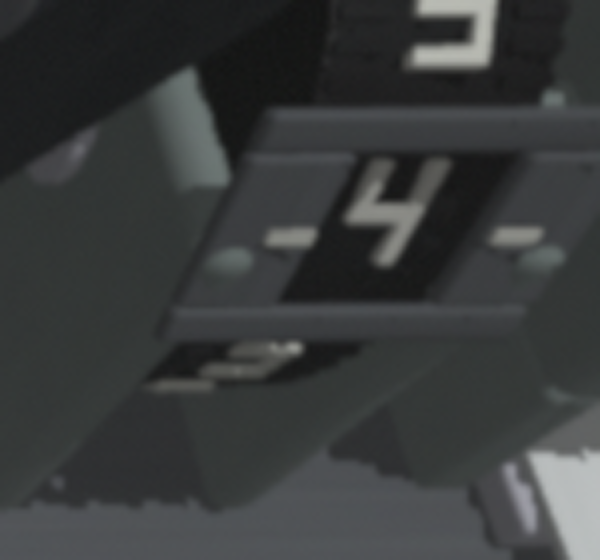

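Run:
```python
from rim import *
from scipy.optimize import least_squares
np.set_printoptions(precision=4,suppress=True)
s8=bot.state();s8=dict(s8);s8['eef_pos']=np.array([.416,.0652,.0626])
s7=dict(s8);s7['eef_pos']=np.array([.4165,.0645,.1025])
s3=dict(s8);s3['eef_pos']=np.array([.4169,.0621,.1023])
s1={'eef_pos':[.428,-.0109,.1506],'eef_rot':[0.456, -0.457, -0.539, 0.541]}
# image px of left, right marks
obs=[(s8,(150-291/4,400-238/4),(150-516/4,400-237/4)),
 (s7,(191-266/4,367-291.5/4),(191-450/4,367-289.5/4)),
 (s3,(194-264/4,367-291/4),(194-448/4,367-290/4)),
 (s1,(256.25,260),(218.75,260))]
P=[]
for k in (1,2):
    r=least_squares(lambda p:np.concatenate([proj('wrist',p,o[0])-o[k] for o in obs]),[.478,-.07,.077])
    print(r.x,r.fun);P.append(r.x)
m=np.mean(P,0)
# wheel top marks: W
for Wx in (.514,.515,.516,.517):
    d=m-np.array([Wx,-.0625,.058]);print(Wx,'alpha',np.degrees(np.arctan2(d[2],-d@xh)),np.hypot(d[2],d@xh))
W[:]=[.516,-.0625,.058]
for phi in range(0,90,5): p=proj('wrist',rim(phi),s8);print(phi,(150-p[0])*4,(400-p[1])*4)
```

```text
[ 0.4754 -0.0537  0.077 ] [ 0.4706  0.4397 -0.264  -0.0962 -0.2133 -0.0079 -0.1282 -0.5384]
[ 0.481  -0.0834  0.0767] [ 0.3004  0.3843 -0.1694 -0.3477 -0.167  -0.0096 -0.0417 -0.1426]
0.514 alpha 27.46306797624645 0.04091032023197104
0.515 alpha 26.84036952321314 0.041786544063095614
0.516 alpha 26.243316676132753 0.04266750052094088
0.517 alpha 25.670479096270437 0.04355290242205216
0 299.293262513522 331.8051957640225
5 316.2327957011006 315.2859579162932
10 333.0833514038494 296.66801083030714
15 349.6705409789013 276.0302439444672
20 365.8070708779012 253.48806308312965
25 381.2953958132887 229.19599076482336
30 395.93126087870996 203.3491902107171
35 409.5081103176158 176.18361112329808
40 421.82226983695637 147.97449372922074
45 432.6787308312719 119.03304135003214
50 441.8972865111757 89.70118066194527
55 449.31870171490937 60.34446709670328
60 454.8105509273437 31.343348808058636
65 458.2723425114036 3.083159333894855
70 459.63956804873305 -24.056653567615285
75 458.8863757575566 -49.71345743263464
80 456.02666203365993 -73.55187495885775
85 451.1134952733232 -95.27310799761244
```

Call:
drive_tool:
  hand: [-1, -1, -1, -1, -1, -1, -1, -1, -1, -1]
  linear:
    - [0, -0.03, 0]
    - [0, -0.06, 0]
    - [-0.03, -0.06, -0.016]
    - [-0.065, -0.06, -0.035]
    - [-0.1, -0.06, -0.054]
    - [-0.135, -0.06, -0.072]
    - [-0.143, -0.055, -0.077]
    - [-0.143, -0.045, -0.077]
    - [-0.143, -0.038, -0.077]
    - [-0.143, -0.038, -0.077]
  turn: [0, 0, 0, 0, 0, 0, 0, 0, 0, 0]

```text
t: 12.1
eef_pos: [0.5134, -0.0606, 0.098]
eef_rot: [0.456, -0.453, -0.541, 0.543]
force: [0.3, 0.3, 0.3]
finger_gap: 0.002
```

Call:
drive_tool:
  hand: [-1, -1, -1, -1, -1, -1]
  linear:
    - [0, 0, 0]
    - [0, 0.001, 0]
    - [0, 0.002, 0]
    - [0, 0.003, 0]
    - [0, 0.003, 0]
    - [0, 0.003, 0]
  turn: [0, 0, 0, 0, 0, 0]

```text
t: 12.6
eef_pos: [0.516, -0.0622, 0.0972]
eef_rot: [-0.455, 0.455, 0.542, -0.541]
force: [-0.7, 0.3, -0.3]
finger_gap: -0.0
```

Call:
drive_tool:
  hand: [-1, -1, -1, -1, -1]
  linear:
    - [0, 0.0007, 0]
    - [0, 0.0014, 0]
    - [0, 0.002, 0]
    - [0, 0.002, 0]
    - [0, 0.002, 0]
  turn: [0, 0, 0, 0, 0]

```text
t: 13.02
eef_pos: [0.5169, -0.0623, 0.096]
eef_rot: [-0.455, 0.455, 0.542, -0.541]
force: [-0.4, 0.6, 5.4]
finger_gap: -0.002
```

Call:
drive_tool:
  hand: [-1, -1, -1, -1, -1]
  linear:
    - [0, 0, 0.0006]
    - [0, 0, 0.0012]
    - [0, 0, 0.0018]
    - [0, 0, 0.0018]
    - [0, 0, 0.0018]
  turn: [0, 0, 0, 0, 0]

```text
t: 13.43
eef_pos: [0.5155, -0.0626, 0.096]
eef_rot: [-0.454, 0.455, 0.542, -0.541]
force: [-0.5, 2.9, 6.1]
finger_gap: 0.004
```

Call:
drive_tool:
  hand: [-1, -1, -1, -1, -1, -1, -1, -1, -1, -1]
  linear:
    - [0, -0.006, 0]
    - [0, -0.02, 0]
    - [0.03, -0.02, 0.016]
    - [0.065, -0.02, 0.035]
    - [0.1, -0.02, 0.054]
    - [0.135, 0, 0.072]
    - [0.143, 0.02, 0.075]
    - [0.143, 0.033, 0.075]
    - [0.143, 0.033, 0.075]
    - [0.143, 0.033, 0.075]
  turn: [0, 0, 0, 0, 0, 0, 0, 0, 0, 0]

```text
t: 14.27
eef_pos: [0.4151, 0.0647, 0.0618]
eef_rot: [0.455, -0.455, -0.541, 0.542]
force: [0.2, 0.6, -0.4]
finger_gap: 0.002
```

Call:
drive_tool:
  hand: [-1, -1]
  linear:
    - [0, 0, 0]
    - [0, 0, 0]
  turn: [0, 0]

```text
t: 14.43
eef_pos: [0.4168, 0.0647, 0.063]
eef_rot: [-0.455, 0.456, 0.542, -0.54]
force: [0.0, 0.3, 0.9]
finger_gap: 0.001
```

```bash
python3 look.py w9
```

```text
14.4333 [0.4168 0.0647 0.063 ] [0.0359 0.3387 0.8618]
press [532. 357.] 0.68 [0.5126 0.2704 0.    ]
[ 59.4421 335.2784]
```

View pics/w9c.png

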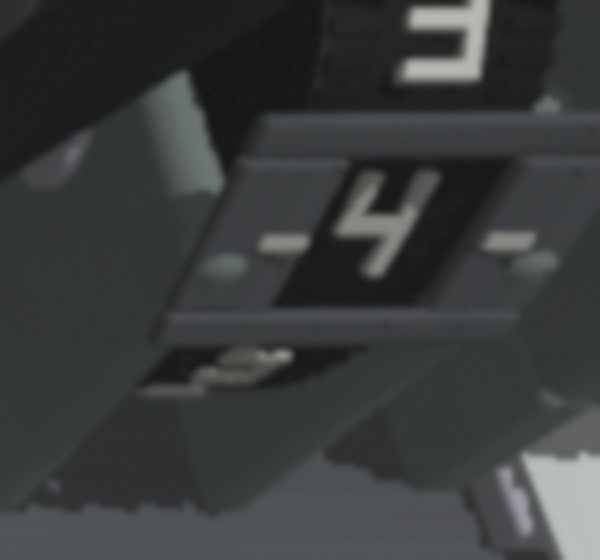

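The 4 now stands level with the index marks: it spans rows 170–277 and the marks are at row 241, which matches the rim point at the window angle within about 0.5°. Next is the plunger.

Call:
drive_tool:
  hand: [-1, -1, -1, -1, -1, -1, -1, -1, -1, -1]
  linear:
    - [0, -0.03, 0]
    - [0, -0.065, 0]
    - [0, -0.1, 0]
    - [-0.035, -0.11, -0.011]
    - [-0.07, -0.11, -0.022]
    - [-0.105, -0.11, -0.033]
    - [-0.14, -0.11, -0.045]
    - [-0.175, -0.11, -0.057]
    - [-0.21, -0.11, -0.068]
    - [-0.232, -0.11, -0.076]
  turn: [0, 0, 0, 0, 0, 0, 0, 0, 0, 0]

```text
t: 15.47
eef_pos: [0.5315, -0.1545, 0.1726]
eef_rot: [0.455, -0.457, -0.54, 0.541]
force: [1.4, -0.4, 0.5]
finger_gap: 0.0
```

Call:
drive_tool:
  hand: [-1, -1, -1, -1, -1, -1]
  linear:
    - [0, 0, 0]
    - [0, 0.01, 0]
    - [0, 0.02, 0]
    - [0, 0.03, 0]
    - [0, 0.03, 0]
    - [0, 0.03, 0]
  turn: [0, 0, 0, 0, 0, 0]

```text
t: 15.97
eef_pos: [0.5295, -0.1487, 0.1409]
eef_rot: [0.455, -0.453, -0.541, 0.542]
force: [0.3, 0.3, 0.9]
finger_gap: -0.005
```

Run:
```python
from h import *
s=bot.state();print(s['t'],s['eef_pos'],s['force'])
im=bot.get_image('scene');a=cv2.resize(im[190:320,270:420],None,fx=4,fy=4,interpolation=cv2.INTER_CUBIC);cv2.imwrite('pics/s10.png',a)
```

```text
15.9667 [ 0.5295126  -0.14874545  0.14091152] [0.26271225 0.30505524 0.9494828 ]
```

View pics/s10.png

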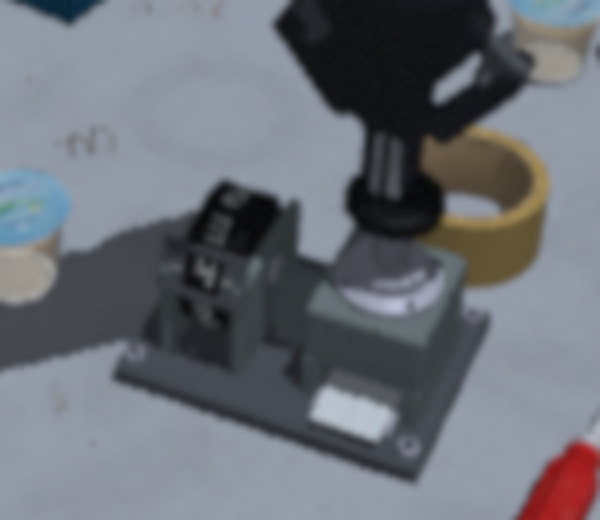

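The tip is over the centre of the head and the scene view shows the 4 in the window. I'll press down slowly.

Call:
drive_tool:
  hand: [-1, -1, -1, -1, -1, -1, -1, -1, -1, -1]
  linear:
    - [-0.001, 0.002, 0]
    - [-0.002, 0.0035, 0]
    - [-0.002, 0.005, 0]
    - [-0.002, 0.0065, 0]
    - [-0.002, 0.008, 0]
    - [-0.002, 0.0095, 0]
    - [-0.002, 0.011, 0]
    - [-0.002, 0.0125, 0]
    - [-0.002, 0.014, 0]
    - [-0.002, 0.015, 0]
  turn: [0, 0, 0, 0, 0, 0, 0, 0, 0, 0]

```text
t: 16.85
eef_pos: [0.5311, -0.1523, 0.1279]
eef_rot: [-0.455, 0.455, 0.542, -0.541]
force: [-2.4, 0.4, 6.2]
finger_gap: -0.003
```

Call:
drive_tool:
  hand: [-1, -1, -1, -1, -1, -1, -1, -1]
  linear:
    - [0, 0.0007, 0]
    - [0, 0.0014, 0]
    - [0, 0.0021, 0]
    - [0, 0.0028, 0]
    - [0, 0.0035, 0]
    - [0, 0.0042, 0]
    - [0, 0.0049, 0]
    - [0, 0.0055, 0]
  turn: [0, 0, 0, 0, 0, 0, 0, 0]

```text
t: 17.52
eef_pos: [0.5311, -0.1523, 0.1226]
eef_rot: [-0.455, 0.455, 0.542, -0.541]
force: [-2.2, 0.8, 8.7]
finger_gap: -0.001
```

Call:
drive_tool:
  hand: [-1, -1, -1, -1, -1, -1, -1, -1]
  linear:
    - [0, 0.0004, 0]
    - [0, 0.0008, 0]
    - [0, 0.0012, 0]
    - [0, 0.0016, 0]
    - [0, 0.002, 0]
    - [0, 0.0024, 0]
    - [0, 0.0027, 0]
    - [0, 0.003, 0]
  turn: [0, 0, 0, 0, 0, 0, 0, 0]

```text
t: 18.18
eef_pos: [0.5311, -0.1523, 0.1197]
eef_rot: [-0.455, 0.455, 0.542, -0.541]
force: [-2.7, 1.5, 8.6]
finger_gap: -0.004
```

Call:
drive_tool:
  hand: [-1, -1, -1, -1, -1, -1, -1, -1]
  linear:
    - [0, 0.0004, 0]
    - [0, 0.0008, 0]
    - [0, 0.0012, 0]
    - [0, 0.0016, 0]
    - [0, 0.002, 0]
    - [0, 0.0024, 0]
    - [0, 0.0027, 0]
    - [0, 0.003, 0]
  turn: [0, 0, 0, 0, 0, 0, 0, 0]

```text
t: 18.85
eef_pos: [0.5311, -0.1523, 0.1168]
eef_rot: [-0.455, 0.455, 0.542, -0.541]
force: [-2.7, 0.9, 9.0]
finger_gap: -0.001
```

Call:
drive_tool:
  hand: [-1, -1, -1, -1, -1, -1, -1, -1]
  linear:
    - [0, 0.0004, 0]
    - [0, 0.0008, 0]
    - [0, 0.0012, 0]
    - [0, 0.0016, 0]
    - [0, 0.002, 0]
    - [0, 0.0024, 0]
    - [0, 0.0027, 0]
    - [0, 0.003, 0]
  turn: [0, 0, 0, 0, 0, 0, 0, 0]

```text
t: 19.52
eef_pos: [0.5312, -0.1524, 0.1157]
eef_rot: [-0.455, 0.455, 0.542, -0.541]
force: [-7.6, 3.5, 24.7]
finger_gap: 0.003
```

Call:
drive_tool:
  hand: [-1, -1, -1, -1]
  linear:
    - [0, 0.0003, 0]
    - [0, 0.0003, 0]
    - [0, 0.0003, 0]
    - [0, 0.0003, 0]
  turn: [0, 0, 0, 0]

```text
t: 19.85
eef_pos: [0.5312, -0.1524, 0.1157]
eef_rot: [-0.455, 0.455, 0.542, -0.54]
force: [-7.4, 2.3, 24.6]
finger_gap: 0.003
```

Call:
drive_tool:
  hand: [-1, -1, -1, -1, -1, -1, -1, -1, -1, -1]
  linear:
    - [0, 0, 0]
    - [0, 0, 0]
    - [0, 0, 0]
    - [0, 0, 0]
    - [0, 0, 0]
    - [0, 0, 0]
    - [0, 0, 0]
    - [0, 0, 0]
    - [0, 0, 0]
    - [0, 0, 0]
  turn: [0, 0, 0, 0, 0, 0, 0, 0, 0, 0]

```text
t: 20.68
eef_pos: [0.5312, -0.1524, 0.1157]
eef_rot: [-0.455, 0.455, 0.542, -0.54]
force: [-8.3, 3.2, 24.6]
finger_gap: 0.001
```

Call:
drive_tool:
  hand: [-1, -1, -1, -1, -1, -1, -1, -1, -1, -1]
  linear:
    - [0, -0.001, 0]
    - [0, -0.003, 0]
    - [0, -0.006, 0]
    - [0, -0.009, 0]
    - [0, -0.012, 0]
    - [0, -0.015, 0]
    - [0, -0.018, 0]
    - [0, -0.021, 0]
    - [0, -0.024, 0]
    - [0, -0.028, 0]
  turn: [0, 0, 0, 0, 0, 0, 0, 0, 0, 0]

```text
t: 21.52
eef_pos: [0.5309, -0.1522, 0.1404]
eef_rot: [-0.455, 0.455, 0.541, -0.541]
force: [0.2, -0.1, -0.2]
finger_gap: -0.0
```

Call:
drive_tool:
  hand: [-1, -1, -1, -1, -1, -1, -1, -1, -1, -1]
  linear:
    - [0, -0.02, 0]
    - [0, -0.04, 0]
    - [0.03, -0.04, 0.01]
    - [0.065, -0.04, 0.022]
    - [0.1, -0.04, 0.033]
    - [0.135, -0.04, 0.045]
    - [0.17, -0.04, 0.057]
    - [0.205, -0.04, 0.068]
    - [0.23, -0.04, 0.076]
    - [0.23, -0.03, 0.076]
  turn: [0, 0, 0, 0, 0, 0, 0, 0, 0, 0]

```text
t: 22.35
eef_pos: [0.415, 0.0669, 0.1712]
eef_rot: [-0.453, 0.452, 0.545, -0.542]
force: [0.3, -0.3, 0.5]
finger_gap: 0.002
```

Call:
drive_tool:
  hand: [-1, -1, -1, -1, -1]
  linear:
    - [0, 0.03, 0]
    - [0, 0.06, 0]
    - [0, 0.08, 0]
    - [0, 0.08, 0]
    - [0, 0.08, 0]
  turn: [0, 0, 0, 0, 0]

```text
t: 22.77
eef_pos: [0.4157, 0.0609, 0.0899]
eef_rot: [0.455, -0.455, -0.541, 0.542]
force: [0.3, -0.2, 0.4]
finger_gap: 0.0
```

```bash
python3 look.py w11
python3 - <<'E'
from h import *
im=bot.get_image('scene');a=cv2.resize(im[190:320,270:450],None,fx=4,fy=4,interpolation=cv2.INTER_CUBIC);cv2.imwrite('pics/s11.png',a)
for l in ('plunger','cup','driver','tape'):print([(l,m['pixel'],m['conf'],atz('scene',m['pixel'],.136 if l=='plunger' else 0)) for m in bot.mark_of(l,'scene')[:2]])
E
```

```text
22.7667 [0.4157 0.0609 0.0899] [ 0.3441 -0.1647  0.3903]
press [111. 289.] 0.68 [ 0.5255 -0.1086  0.    ]
wheel_top [ 86. 383.] 0.98 [ 0.516  -0.0622  0.096 ]
[ 99.2798 306.2381]
[('plunger', [368.6, 238.4], 0.61, array([ 0.52989804, -0.15265135,  0.136     ])), ('plunger', [228.4, 182.4], 0.54, array([0.51425419, 0.22479649, 0.136     ]))]
[('cup', [276.3, 259.8], 0.98, array([0.48150905, 0.05764837, 0.        ]))]
[('driver', [414.9, 307.4], 0.83, array([ 0.53865161, -0.2688975 ,  0.        ]))]
[('tape', [385.3, 247.0], 0.6, array([ 0.67038898, -0.12869389,  0.        ]))]
```

View pics/w11c.png

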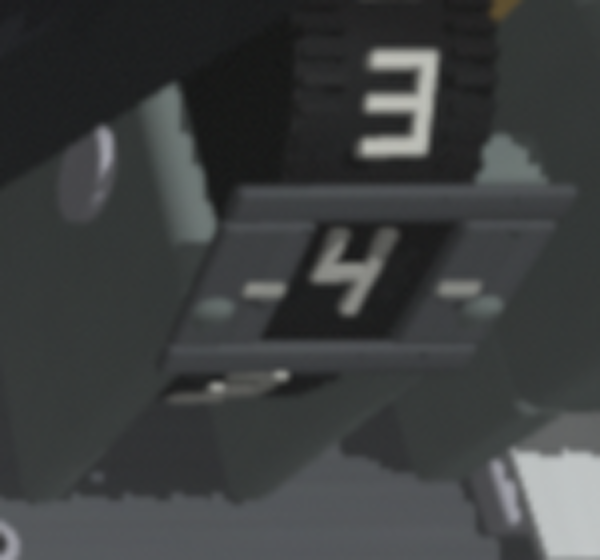

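View pics/s11.png

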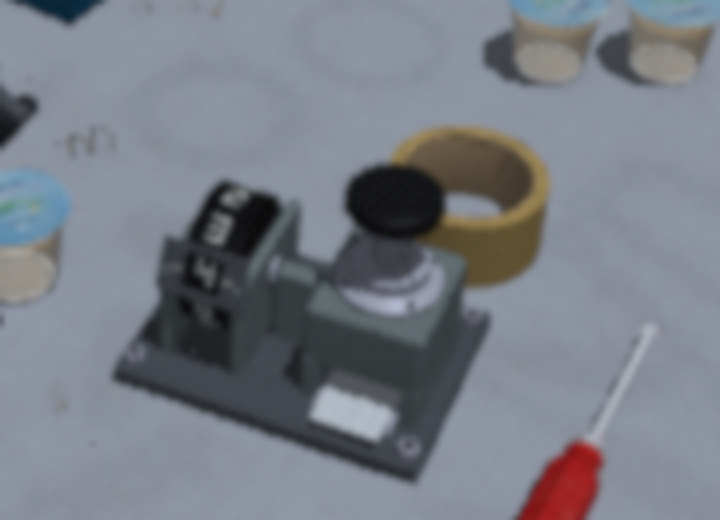

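The 4 is still in the window at the index marks. The plunger is fully up, the cup, tape and driver haven't moved, and the robot is touching nothing.

```bash
python3 -c "
from cell import bot
print(bot.state()['force']);print(bot.sign_off())"
```

```text
[-0.08122135  0.2633348   0.32276452]
the job is handed in; nothing more can be done
None
```

The plate is numbered with digit 4 and the job is handed in at about 23 s of the 61 s allowed; sign-off gives no verdict.

- **Wheel:** I rolled the grey press's wheel to 4 with three friction strokes at about 4–8 N (8.4 N read once just before the first). A trim of about 1.5 mm back followed. By my estimate the 4 stands within about 1° of the window's index marks, but the window's own angle is only known to about 1–2°.
- **Plunger:** I pressed it slowly and felt the stop about 20 mm down. It held there at about 25 N for a little over 1 s, then I let it come all the way up. The highest force I read was about 26 N, below the 45 N that would damage it.
- **Last checks:** The 4 is still at the marks and the plunger head is back up. The cup, tape and driver look unmoved; the network put the cup about 9 mm from its first reading, within its usual scatter. The wrist force was about 0 N, with the gripper clear of everything.

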